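# Change the tablet magazines in the clip carrier under the magnifier

## Robot

A 6-joint arm with a two-finger parallel gripper is mounted at the origin on the work surface. World frame = base frame: x ahead of the robot, y to its left, z up, the work surface at z = 0. Lengths are in mm, angles in rad, forces in N, time in s.
With the tool pointing down it reaches from about 275 to 750 mm from the base axis. Payload 10.2 kg.
Tool frame: the origin (TCP) lies on the centre line of the jaws, within the pads' length; the fingertips stand 17 mm ahead of it and the grasp point (between the pads) lies 2 mm behind it (ctrl.tip_extent is the distance from the TCP to the fingertips, in mm); z points along the fingers, y is the line along which they close (so a half turn about z gives the same grasp; the last joint's range is limited). The gripper opens to 85 mm and grips with 20 to 120 N. Pads are 22 mm wide; open, the fingers measure 114 mm over their backs; the gripper's body (76 mm by 85 mm) begins 54 mm behind the grasp point. The pads swing forward as they close: fully open they stand 13 mm farther back than shut.
Start: joints at [1.11, 0.313, 1.498, -0, 1.331, -0.223], TCP at [123.684, 510.229, 248.294] pointing down, gripper open.
Joint ranges: [-2.94, 2.94], [-0.97, 2.17], [0.19, 2.56], [-1.23, 4.37], [0.02, 3.11], [-2.88, 2.88]. Speed limits (rad/s): [2.39, 2.39, 3.01, 3.14, 3.14, 3.14].

## Interface

Orientations are given as a unit quaternion [w, x, y, z].
In Python, from rig import sensors, capture, ctrl, cut_out, place_of gives the robot as it stands.
- The arm moves only by the shell command python3 -m jog 'ROWS' [FORCE]. ROWS is JSON, a list of rows, each a list of 3 entries, a list of its own where there are three numbers: the shift along the world's x, y, z in mm, then the turn, a rotation vector about the world's x, y, z in degrees, then the closure, from 0 (fully open) to 1 (shut). A call has exactly 8 rows; each row is the pose to reach, as a shift and turn from the pose commanded when the call began; what a row does not reach only later rows make up. A row lasts 1/12 s, in which the tool goes at most 41.7 mm and 7.16 degrees, less where a joint would pass 70% of its speed; a pose out of reach is approached as far as the arm can. A call with a gripper value outside its range is refused whole. The fingers move at their own pace and stop on an object; FORCE is the grip in N (left out, the last holds). Time passes only in rows, so rows that repeat a pose let the fingers close, or fill a call up. It gives the time, the measured TCP pose, the force and the opening at its end, in the units of the state.
- sensors.sense(): the state, without advancing time (a new reading comes with each control period).
- capture(name): name is "scene" or "top" or "wrist"; returns a dict with "color" (384x512x3 uint8, blue, green, red), "z_map" (384x512 float32, mm along the optical axis (not along the pixel's ray), 0 where there is no reading), "camera_matrix" (3x3 intrinsics, pixels), "k1" (the pictures are not rectified: a ray, as slopes to the right and down, at radius r is drawn at 1 + k1 r^2 times it, then the intrinsics apply), "R" (3x3) and "t" (3): a world point X has camera coordinates R X + t. Camera axes: x right, y down, z forward; pixel columns grow to the right and rows downward; lengths in mm; the calibration is good to about 2 mm. A picture is of the moment at which its call begins.
- ctrl.finish_job(): hands the job in, once; it reports no verdict.
Trained networks look in a picture, given as the dict that the camera call returned (one of the last four; its "shot" number tells which), for a name from the list of things; names that differ only in an ending like _2 or _b are one class to them, and where a whole thing is asked for, a point or a joint stands for the part that bears it (a point fixed in the world has none). Each returns a list of dicts, best first, with "p" (0 to 1); they miss things now and then, are a little off and sometimes report something else, mostly with a low value. They report only what shows in the picture. A call takes as long as a camera call. They do not tell look-alikes from the thing itself.
- cut_out(picture, query): "region" (384x512 bool, what is visible of it) and "box" ([left, top, right, bottom] in pixels, round what is visible of it).
- place_of(picture, query): "centre" ([row, column] in pixels: a listed point, or the origin of a listed thing).
The state is a dict: "time_s": time; "joints": joint angles; "dq": joint speeds; "tau": joint torques, N m; "eef_pos": TCP position; "ee_rot": TCP orientation; "force": force on the tool from outside, world axes, zero at the start; "wrist_torque": the same for the moment, N m; "grip_width": opening from 0.0 (shut) to 1.0 (fully open).
Only numpy, scipy, OpenCV 4.12 (cv2) and the standard library are available. Lean on these libraries where they do the work, as an engineer would, in place of code of your own. Each camera call takes 0.05 s, during which the arm holds its last target. There are 200 camera calls.

## Task

Swing the magnifier lamp clear of the white carrier, pull every empty (white and orange) magazine out of its clips and lay it in the grey return tray, and press every full (blue) magazine down into a bay of its own until both clips snap over its ends and it lies fully home. Once all the magazines are in place, swing the lamp back so that its lens stands centred over the carrier, ready for the check. Leave everything else on the counter as it is.

Things in the scene. Friction and masses are not known exactly. Their poses are not given: they have to be found in the camera images.
- full0_center (a point): Centre of a full tablet magazine: blue square stick, body 96 mm long, 32 x 32 mm, with a white cone (12 mm long, tapering to a 10 mm flat) on each end, 120 mm over all, 60 to 130 g. White tablets show on its four sides, which serve alike. x axis along it. Starts on the counter at the robot's right, centre 16 mm up. Two or three are present.
- full1_center (a point): Centre of a full tablet magazine: blue square stick, body 96 mm long, 32 x 32 mm, with a white cone (12 mm long, tapering to a 10 mm flat) on each end, 120 mm over all, 60 to 130 g. White tablets show on its four sides, which serve alike. x axis along it. Starts on the counter at the robot's right, centre 16 mm up. Two or three are present.
- full2_center (a point): Centre of a full tablet magazine: blue square stick, body 96 mm long, 32 x 32 mm, with a white cone (12 mm long, tapering to a 10 mm flat) on each end, 120 mm over all, 60 to 130 g. White tablets show on its four sides, which serve alike. x axis along it. Starts on the counter at the robot's right, centre 16 mm up. Two or three are present.
- empty0_center (a point): Centre of an empty tablet magazine: shape and size of the full ones, but white with orange cones and dark strips, 50 g. x axis along it. If present it starts clipped in bay 0 of the carrier. Two or three are present.
- empty1_center (a point): Centre of an empty tablet magazine: shape and size of the full ones, but white with orange cones and dark strips, 50 g. x axis along it. If present it starts clipped in bay 1 of the carrier. Two or three are present.
- empty2_center (a point): Centre of an empty tablet magazine: shape and size of the full ones, but white with orange cones and dark strips, 50 g. x axis along it. If present it starts clipped in bay 2 of the carrier. Two or three are present.
- bay0 (a point): Where the centre of a magazine lies when fully home in bay 0 of the white carrier, the bay nearest to the robot; 38 mm above the counter. The magazine lies level along this point's y axis, either way round, on a pedestal 22 mm wide (x), 80 mm long, its top 22 mm above the counter and 14 mm above the plate, so fingers have room at both flanks. Bays 0, 1, 2 are alike, 75 mm apart along x.
- bay1 (a point): Where the centre of a magazine lies when fully home in bay 1, the middle one. In each bay four upright pins (8 mm thick, round tops 46 mm above the counter, 22.5 mm in x and 40 mm in y from the centre) guide the flanks with 2.5 mm play a side. At each end stands a sprung steel clip with a slippery yellow nose (10 mm round bar along x), 52 mm above the counter, 58 mm from the bay's centre.
- bay2 (a point): Where the centre of a magazine lies when fully home in bay 2, the farthest. A magazine laid in a bay first rests on the noses, its centre 66 mm above the counter; pressed straight down with about 10 N, its cones spread the noses some 8 mm each until they snap over the ends and hold it down on the pedestal. A straight pull up of about 10 N frees it.
- carrier_mid (a point): Middle of the carrier (the same point as bay 1), a fixed white plate 260 mm (x, across the bays) by 170 mm (y, along the bays), 8 mm thick. The lens belongs over this point.
- lamp (a joint): Swing arm of the magnifier lamp, on the post at the carrier's far left corner; vertical hinge, rad. 0: lens over the carrier's middle, blocking the bays from above. Grows as the arm turns clockwise seen from above: towards the robot, then to the robot's left. Clear of the carrier from 1.2; stops at -0.35 and 1.9. Stays where left; 1 N at the knob moves it.
- lamp_handle (a point): Grip point of the lamp's orange upright knob, 24 mm in diameter, standing on top of the aluminium arm, 160 mm from the hinge; the knob's top is 22 mm above this point and the arm's top 26 mm below it. About 0.22 m above the counter.
- lamp_hinge (a point): On the lamp's vertical hinge axis, level with the knob's grip point.
- lens (a point): Centre of the round white-rimmed magnifier lens, 112 mm across, 18 mm thick, 248 mm from the hinge, 0.187 m above the counter.
- tray_in (a point): Centre of the inner floor (5 mm above the counter) of the grey return tray at the robot's left: 170 mm along this point's x axis, 250 mm along its y axis, walls 5 mm thick, rim 45 mm above the counter. Fixed.
- pill_bottle: Bystander: white pill bottle, 60 mm across, 100 mm tall. Origin under its centre.
- amber_jar: Bystander: amber jar, 50 mm across, 70 mm tall. Origin under its centre.
- dispenser: Bystander: blue box with white lid, 104 x 74 x 59 mm. Origin under its centre.
- pen: Bystander: black pen, 140 mm long, lying on paper. Origin under its centre.
- carton: Bystander: pale carton, 120 x 50 x 35 mm. Origin under its centre.
- blister_card: Bystander: silver blister card, 100 x 60 x 7 mm. Origin under its centre.
Things that resemble listed ones, but are neither listed nor needed, are in the scene too. Leave any green look-alike of the part that bears full2_center alone. What is shaped like the part that bears empty1_center but turquoise is not meant.

How it is judged:
By the outcome, as a careful person would: the job done as asked, in the order asked, and still so for the second after the job is handed in, with the robot touching nothing.
Of empty0, empty1, empty2 only 2 to 3 are there at a start; the rules pass over those that are not, and their reading is None.
Of full0, full1, full2 only 2 to 3 are there at a start; the rules pass over those that are not, and their reading is None.
At some moment in a run one of full0, full1, full2 may be knocked a few centimetres aside while the robot is not near it.
Once in a run the grip may slacken for a moment while it holds something.
It also fails if it takes over 210 s, if anything falls off the work surface, if the arm or the gripper's body presses on something with over 40 N, if the wrist force passes 120 N, or if a joint passes its speed limit or range.

## Working session

There is one attempt and no reset: what is moved stays moved. The work goes in short steps, Python scripts to look and compute and a shell command to move; the robot and the scene stay as the last step left them, time stands still between calls to the robot, and variables do not carry over. Pictures are saved under pics/ and viewed, on a budget of 14 in all, crops included, one or two more only if the job needs it, and the job is handed in when it is done.

```bash
ls; mkdir -p pics; cat > h.py <<'E'
import numpy as np, cv2
from rig import sensors, capture, ctrl, cut_out, place_of
def ray(c,rc):
    K=c["camera_matrix"];k=c["k1"]
    d=np.array([(rc[1]-K[0,2])/K[0,0],(rc[0]-K[1,2])/K[1,1]]);u=d.copy()
    for _ in range(20): u=d/(1+k*(u@u))
    return np.array([u[0],u[1],1.])
def at_depth(c,rc,z): return c["R"].T@(ray(c,rc)*z-c["t"])
def at_h(c,rc,h):
    o=-c["R"].T@c["t"];d=c["R"].T@ray(c,rc);return o+d*(h-o[2])/d[2]
def cloud(c,region):
    r,q=np.nonzero(region&(c["z_map"]>0));K=c["camera_matrix"];k=c["k1"]
    d=np.stack([(q-K[0,2])/K[0,0],(r-K[1,2])/K[1,1]],1);u=d.copy()
    for _ in range(20): u=d/(1+k*(u**2).sum(1,keepdims=True))
    z=c["z_map"][r,q]
    return (np.c_[u,np.ones(len(u))]*z[:,None]-c["t"])@c["R"], c["color"][r,q]
E
python3 - <<'E'
from h import *
s=sensors.sense();print(s["time_s"],s["eef_pos"],s["ee_rot"])
ims=[]
for n in("top","scene"):
    c=capture(n);ims.append(c["color"]);print(n,-c["R"].T@c["t"],c["R"][2])
    for q in("full0_center","empty0_center","bay0","bay1","bay2","lamp_handle","lamp_hinge","lens","tray_in","pill_bottle","amber_jar","dispenser","pen","carton","blister_card"):
        for r in place_of(c,q)[:5]:
            rc=r["centre"]; z=c["z_map"][int(rc[0]),int(rc[1])]
            print(q,round(r["p"],2),np.round(rc),at_depth(c,rc,z).round())
    cv2.imwrite(f"pics/{n}0.png",cv2.resize(c["color"],(800,600)))
E
```

```text
pics
0.0 [123.58518204 510.00584123 247.72025489] [-2.21501086e-04  1.18625050e-01  9.92938900e-01 -6.24553330e-04]
top [ 398.41000573    7.53265424 1534.64565613] [ 0.06335206 -0.02392224 -0.99770449]
full0_center 0.86 [183. 321.] [ 527. -244.   27.]
full0_center 0.61 [170. 257.] [545. -21. 190.]
empty0_center 0.63 [191. 256.] [490. -23.  61.]
bay0 0.87 [194. 254.] [481. -19.  51.]
bay0 0.76 [152. 254.] [600. -10. 191.]
bay1 0.87 [194. 254.] [481. -19.  51.]
bay1 0.76 [152. 254.] [600. -10. 191.]
bay2 0.87 [194. 254.] [481. -19.  51.]
bay2 0.76 [152. 254.] [600. -10. 191.]
lamp_handle 0.98 [141. 235.] [623.  45. 242.]
lamp_hinge 0.84 [100. 206.] [751. 140. 207.]
lens 0.63 [166. 254.] [557. -11. 193.]
tray_in 0.81 [220. 172.] [388. 261.   3.]
pill_bottle 0.76 [120. 310.] [ 732. -197.   68.]
pill_bottle 0.73 [219. 389.] [ 408. -470.   65.]
amber_jar 0.46 [218. 387.] [ 411. -464.   64.]
amber_jar 0.24 [154. 342.] [ 625. -316.   35.]
dispenser 0.83 [163. 114.] [572. 452.  61.]
dispenser 0.51 [195. 254.] [477. -16.  48.]
dispenser 0.5 [119. 312.] [ 737. -204.   63.]
pen 0.7 [134. 154.] [
[... 700 characters left out ...]
bay2 0.75 [234. 229.] [630.  48. 204.]
bay2 0.68 [254. 216.] [632. -21.  20.]
lamp_handle 0.82 [227. 227.] [633.  45. 239.]
lamp_hinge 0.69 [289. 226.] [742. 142. 203.]
lamp_hinge 0.67 [175. 213.] [ 413. -242.   23.]
lens 0.66 [206. 229.] [561. -19. 193.]
lens 0.32 [175. 129.] [ 595. -488.    2.]
pill_bottle 0.96 [248. 141.] [ 770. -184.   59.]
pill_bottle 0.24 [354. 363.] [610. 457.  61.]
amber_jar 0.78 [150. 166.] [ 433. -468.   17.]
dispenser 0.78 [356. 366.] [609. 464.  59.]
dispenser 0.57 [175. 216.] [ 411. -231.   31.]
pen 0.84 [354. 300.] [695. 336.   6.]
pen 0.67 [175. 215.] [ 409. -237.   23.]
carton 0.87 [276. 176.] [759. -51.  36.]
blister_card 0.91 [175. 128.] [ 597. -490.    2.]
```

```bash
python3 - <<'E'
import cv2,numpy as np
a=cv2.imread("pics/top0.png");b=cv2.imread("pics/scene0.png")
# crop interesting area of both, x1.6 of resized
c=cv2.resize(a[120:420,120:680],(800,429));cv2.imwrite("pics/topc.png",c)
E
```

```text
(no output)
```

View pics/topc.png

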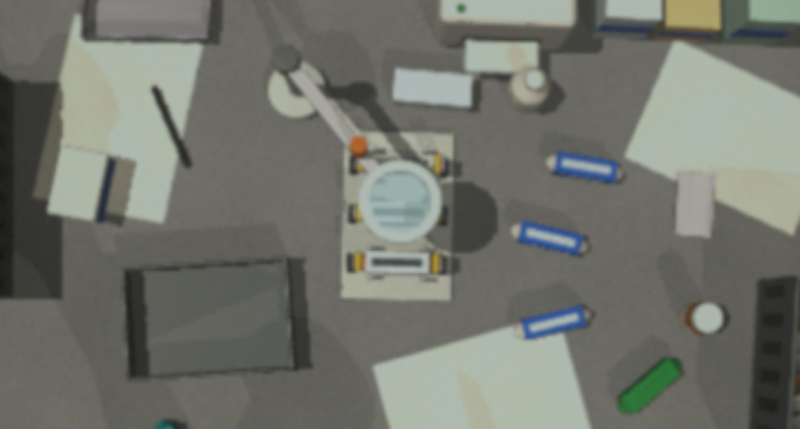

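View pics/scene0.png

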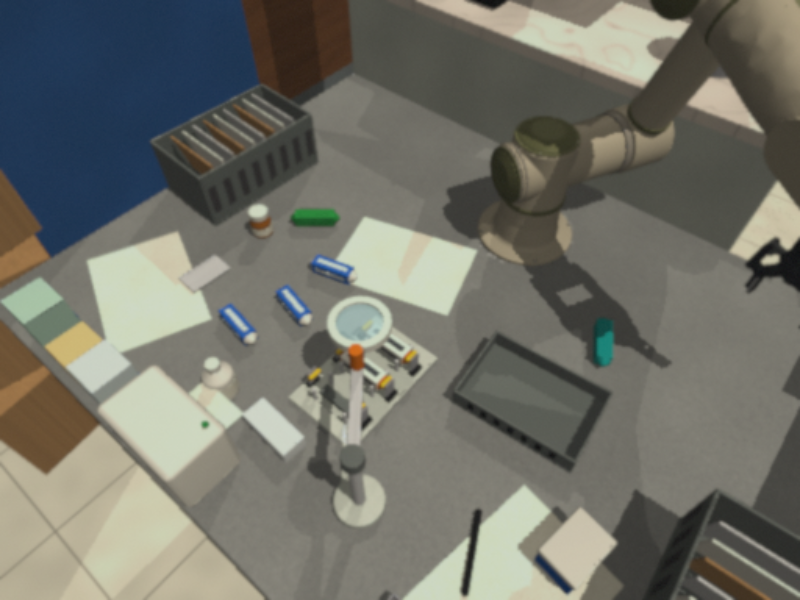

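Top view: blue fulls at about (585,167), (550,238), (555,322) in the crop. A green look-alike sits at (650,385) and a turquoise one at bottom left. The lens covers bays 1 and 2, and an empty shows in bay 0. The knob is at (358,146), about (628,45,220), and the hinge about (747,141). I'll move over the knob first.

```bash
R='[[170,-155,50],[0,0,18],0]'
python3 -m jog '[[[170,-155,52],[0,0,18],0],[[170,-155,52],[0,0,18],0],[[170,-155,52],[0,0,18],0],[[170,-155,52],[0,0,18],0],[[170,-155,52],[0,0,18],0],[[170,-155,52],[0,0,18],0],[[170,-155,52],[0,0,18],0],[[170,-155,52],[0,0,18],0]]'
python3 -m jog '[[[170,-155,0],[0,0,18],0],[[170,-155,0],[0,0,18],0],[[170,-155,0],[0,0,18],0],[[170,-155,0],[0,0,18],0],[[170,-155,0],[0,0,18],0],[[170,-155,0],[0,0,18],0],[[170,-155,0],[0,0,18],0],[[170,-155,0],[0,0,18],0]]'
python3 -m jog '[[[114,-155,0],[0,0,17],0],[[114,-155,0],[0,0,17],0],[[114,-155,0],[0,0,17],0],[[114,-155,0],[0,0,17],0],[[114,-155,0],[0,0,17],0],[[114,-155,0],[0,0,17],0],[[114,-155,0],[0,0,17],0],[[114,-155,0],[0,0,17],0]]'
python3 - <<'E'
from h import *
s=sensors.sense();print(s)
c=capture("wrist");print(-c["R"].T@c["t"],c["R"][2])
for q in("lamp_handle","lamp_hinge","lens"):
  for r in place_of(c,q)[:2]:
    rc=r["centre"];print(q,r["p"],rc,at_h(c,rc,{"lamp_handle":220,"lamp_hinge":220,"lens":187}[q]),at_depth(c,rc,c["z_map"][int(rc[0]),int(rc[1])]))
hsv=cv2.cvtColor(c["color"],cv2.COLOR_BGR2HSV)
m=(hsv[...,0]<16)&(hsv[...,1]>150)&(hsv[...,2]>80)
P,_=cloud(c,m);P=P[P[:,2]>210];print(len(P),P.min(0),P.max(0),np.median(P,0))
T=P[P[:,2]>P[:,2].max()-4];print(T.mean(0),T.min(0),T.max(0))
cv2.imwrite("pics/w1.png",c["color"])
E
```

```text
time_s: 2.27
eef_pos: [294.7, 354.4, 300.6]
ee_rot: [0.0, -0.037, 0.999, 0.0]
force: [-0.4, 0.3, 0.6]
grip_width: 0.997
time_s: 2.93
eef_pos: [463.9, 200.4, 299.5]
ee_rot: [-0.001, -0.194, 0.981, 0.0]
force: [-0.5, 0.1, -0.7]
grip_width: 0.997
time_s: 3.6
eef_pos: [577.0, 47.3, 300.3]
ee_rot: [-0.0, -0.338, 0.941, 0.0]
force: [-0.1, 0.5, 0.2]
grip_width: 0.998
{'time_s': 3.6, 'joints': array([-1.20592368e-01,  4.05977812e-01,  1.23289088e+00,  4.66960324e-04,
        1.50320363e+00, -2.38083657e+00]), 'dq': array([ 8.08405060e-03, -1.28077982e-02,  5.25498183e-03, -2.83651988e-03,
       -5.78117722e-05, -2.62144800e-03]), 'tau': array([-1.38994876e+00, -4.55917919e+01, -2.72886461e+01, -4.55658033e-02,
       -2.67307623e-02, -4.25086473e-03]), 'eef_pos': array([577.02694109,  47.33830383, 300.27725785]), 'ee_rot': array([-1.09810347e-04, -3.37921957e-01,  9.41174075e-01,  3.15790689e-04]), 'force': array([-0.12557161,  0.47370164,  0.15199316]), 'wrist_torque': array([-0.06716156, -0.03512566,  0.03057434]), 'grip_width': 0.9976006363987066}
[511.74811843  -6.74963896 426.34114248] [ 0.2532505   0.20933465 -0.94448038]
lamp_handle 0.85 [246.1, 207.8] [625.40472537  39.67982969 220.        ] [613.48542253  34.81071638 241.63923974]
lamp_hinge 0.66 [61.8, 260.3] [495.59951998 -14.61456274 220.        ] [482.71293302 -20.89077456  55.33969926]
lens 0.71 [123.9, 202.9] [557.3753917  -21.79163739 187.        ] [556.47744939 -21.49561166 191.71022097]
1213 [612.77144853  25.85245673 210.0135396 ] [636.33282237  49.06902931 244.17449312] [619.087118    35.7752712  241.54437967]
[623.87236963  37.27595649 242.23387652] [612.81100959  26.41464874 240.25880068] [636.33282237  49.06902931 244.17449312]
```

```bash

python3 -m jog '[[[24,-5,0],[0,0,0],0.3],[[47.5,-9.5,0],[0,0,0],0.3],[[47.5,-9.5,0],[0,0,0],0.3],[[47.5,-9.5,-30],[0,0,0],0.3],[[47.5,-9.5,-60],[0,0,0],0.3],[[47.5,-9.5,-81],[0,0,0],0.3],[[47.5,-9.5,-81],[0,0,0],0.3],[[47.5,-9.5,-81],[0,0,0],0.3]]' 30
python3 -m jog '[[[0,0,0],[0,0,0],0.8],[[0,0,0],[0,0,0],0.9],[[0,0,0],[0,0,0],1],[[0,0,0],[0,0,0],1],[[0,0,0],[0,0,0],1],[[0,0,0],[0,0,0],1],[[0,0,0],[0,0,0],1],[[0,0,0],[0,0,0],1]]'
python3 - <<'E'
from h import *
for k in range(1,15):
  t=np.radians(221.4-6.55*k);print(k,(744.6+160*np.cos(t)-624.6).round(1),(143.5+160*np.sin(t)-37.7).round(1))
E
```

```text
time_s: 4.47
eef_pos: [624.8, 36.3, 219.6]
ee_rot: [-0.0, -0.337, 0.941, 0.0]
force: [-0.2, -0.2, 1.1]
grip_width: 0.701
time_s: 5.13
eef_pos: [625.7, 35.8, 221.1]
ee_rot: [0.001, -0.337, 0.942, -0.001]
force: [0.0, 0.4, 6.6]
grip_width: 0.269
1 -11.3 14.4
2 -20.9 29.9
3 -28.6 46.5
4 -34.4 63.8
5 -38.2 81.7
6 -39.9 99.9
7 -39.5 118.2
8 -37.1 136.3
9 -32.6 154.0
10 -26.1 171.1
11 -17.6 187.4
12 -7.4 202.5
13 4.4 216.4
14 17.8 228.9
```

```bash

python3 -m jog '[[[0,0,4],[0,0,0],1],[[-11.3,14.4,4],[0,0,-6.5],1],[[-20.9,29.9,4],[0,0,-13.1],1],[[-28.6,46.5,4],[0,0,-19.6],1],[[-34.4,63.8,4],[0,0,-26.2],1],[[-38.2,81.7,4],[0,0,-32.7],1],[[-39.9,99.9,4],[0,0,-39.3],1],[[-39.5,118.2,4],[0,0,-45.8],1]]'
python3 -m jog '[[[2.4,18.1,0],[0,0,-6.5],1],[[6.9,35.8,0],[0,0,-13.1],1],[[13.4,52.9,0],[0,0,-19.6],1],[[21.9,69.2,0],[0,0,-26.2],1],[[32.1,84.3,0],[0,0,-32.7],1],[[43.9,98.2,0],[0,0,-39.3],1],[[57.3,110.7,0],[0,0,-45.8],1],[[57.3,110.7,0],[0,0,-45.8],1]]'
python3 -m jog '[[[0,0,0],[0,0,0],0.6],[[0,0,0],[0,0,0],0.4],[[0,0,0],[0,0,0],0.3],[[0,0,0],[0,0,0],0.3],[[0,0,30],[0,0,0],0.3],[[0,0,60],[0,0,0],0.3],[[0,0,90],[0,0,0],0.3],[[0,0,90],[0,0,0],0.3]]'
python3 -m jog '[[[-30,0,0],[0,0,0],0],[[-60,0,0],[0,0,0],0],[[-90,-30,0],[0,0,0],0],[[-120,-60,0],[0,0,0],0],[[-150,-90,0],[0,0,0],0],[[-170,-110,0],[0,0,0],0],[[-170,-110,0],[0,0,0],0],[[-170,-110,0],[0,0,0],0]]'
python3 - <<'E'
from h import *
ims=[]
for n in("top","scene"):
    c=capture(n)
    for q in("full0_center","empty0_center","bay0","lamp_handle","lens","tray_in"):
        for r in place_of(c,q)[:5]:
            rc=r["centre"]; z=c["z_map"][int(rc[0]),int(rc[1])]
            print(n,q,round(r["p"],2),np.round(rc),at_depth(c,rc,z).round())
    ims.append(c["color"])
    np.savez(f"{n}.npz",**{k:c[k] for k in("color","z_map","camera_matrix","k1","R","t")})
a,b=ims
cv2.imwrite("pics/v2.png",np.hstack([cv2.resize(a[120:270,180:380],(400,300)),cv2.resize(b[130:310,130:330],(400,360))[:300]]))
E
```

```text
time_s: 5.8
eef_pos: [586.5, 154.3, 221.4]
ee_rot: [0.001, 0.059, 0.998, -0.0]
force: [19.2, -1.4, -18.7]
grip_width: 0.274
time_s: 6.47
eef_pos: [644.7, 265.5, 221.3]
ee_rot: [0.0, 0.443, 0.897, -0.0]
force: [1.9, -1.8, -7.3]
grip_width: 0.271
time_s: 7.13
eef_pos: [643.6, 264.7, 321.0]
ee_rot: [0.004, 0.44, 0.898, 0.004]
force: [0.7, 0.7, 0.4]
grip_width: 0.699
time_s: 7.8
eef_pos: [472.3, 154.0, 314.3]
ee_rot: [0.001, 0.441, 0.898, 0.001]
force: [0.5, -0.4, -0.1]
grip_width: 0.999
top full0_center 0.59 [185. 323.] [ 521. -250.   32.]
top empty0_center 0.88 [194. 253.] [482. -14.  51.]
top empty0_center 0.23 [170. 256.] [562. -20.  53.]
top bay0 0.97 [195. 254.] [477. -18.  57.]
top bay0 0.67 [173. 255.] [553. -20.  49.]
top bay0 0.66 [132. 161.] [646. 263. 241.]
top bay0 0.61 [151. 255.] [629. -18.  18.]
top lamp_handle 0.98 [133. 159.] [642. 269. 243.]
top lamp_handle 0.41 [193. 252.] [484. -11.  58.]
top lens 0.85 [152. 141.] [592. 333. 187.]
top lens 0.36 [162. 115.] [576. 448.  56.]
top tray_in 0.79 [220. 171.] [388. 261.   5.]
top tray_in 0.42 [118. 269.] [743. -62.  31.]
scene full0_center 0.64 [198. 186.] [ 548. -235.   30.]
scene full0_center 0.27 [219. 248.] [488. -15.  50.]
scene empty0_center 0.66 [221. 249.] [491.  -9.  50.]
scene bay0 0.81 [217. 246.] [489. -26.  54.]
scene bay0 0.78 [235. 230.] [566. -21.  49.]
scene bay0 0.77 [256. 217.] [634. -13.  20.]
scene bay0 0.69 [220. 248.] [489. -13.  49.]
scene lamp_handle 0.98 [290. 298.] [652. 274. 240.]
scene lens 0.76 [291. 334.] [580. 331. 191.]
scene tray_in 0.26 [272. 174.] [755. -66.  34.]
```

View pics/v2.png

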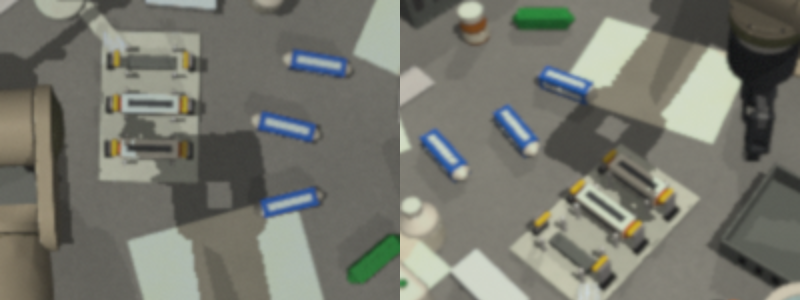

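Bays 0 and 1 hold empties, bay 2 is free, and the lamp is clear (knob at about (644,266)). There are three fulls. Next I take a close wrist look over the carrier.

```bash

python3 -m jog '[[[83,-134,0],[0,0,-37.6],0.4],[[83,-134,0],[0,0,-37.6],0.4],[[83,-134,0],[0,0,-37.6],0.4],[[83,-134,0],[0,0,-37.6],0.4],[[83,-134,0],[0,0,-37.6],0.4],[[83,-134,0],[0,0,-37.6],0.4],[[83,-134,0],[0,0,-37.6],0.4],[[83,-134,0],[0,0,-37.6],0.4]]' 80
cat > mag.py <<'E'
from h import *
def noses(c):
    """yellow clip noses: list of blob centroids (world)"""
    hsv=cv2.cvtColor(c["color"],cv2.COLOR_BGR2HSV)
    m=((hsv[...,0]>18)&(hsv[...,0]<33)&(hsv[...,1]>110)&(hsv[...,2]>70)).astype(np.uint8)
    n,l,st,ce=cv2.connectedComponentsWithStats(m)
    out=[]
    for i in range(1,n):
        if st[i,4]>15:
            p=at_h(c,ce[i][::-1],55);out.append((p.round(1),st[i,4]))
    return out
E
python3 - <<'E'
from mag import *
s=sensors.sense();print(s["eef_pos"],s["ee_rot"])
c=capture("wrist")
for o in noses(c):print(o)
for q,h in(("empty0_center",38),("bay0",38)):
  for r in place_of(c,q)[:5]:print(q,round(r["p"],2),np.round(r["centre"]),at_h(c,r["centre"],h).round(1))
for r in cut_out(c,"empty0_center")[:3]:
  P,_=cloud(c,r["region"]);T=P[(P[:,2]>49)&(P[:,2]<60)][:,:2]
  print(round(r["p"],2),r["box"],len(T),np.median(P[:,2]),cv2.minAreaRect(T.astype(np.float32)))
cv2.imwrite("pics/w3.png",c["color"])
np.savez("w3.npz",**{k:c[k] for k in("color","z_map","camera_matrix","k1","R","t")})
E
```

```text
time_s: 9.17
eef_pos: [556.0, 20.7, 313.3]
ee_rot: [-0.0, 0.705, 0.709, 0.0]
force: [0.1, 0.6, -0.1]
grip_width: 0.601
[555.97006146  20.67929065 313.29889552] [-1.35580935e-05  7.05491903e-01  7.08717980e-01  7.01311743e-06]
(array([483.6,  38.1,  55. ]), np.int32(146))
(array([558. ,  38.3,  55. ]), np.int32(146))
(array([632.1,  38.8,  55. ]), np.int32(148))
(array([484.3, -76.5,  55. ]), np.int32(121))
(array([558.1, -75.9,  55. ]), np.int32(120))
(array([632.6, -75.6,  55. ]), np.int32(122))
empty0_center 0.93 [184. 207.] [488.9 -21.8  38. ]
bay0 0.94 [181. 256.] [559.2 -18.1  38. ]
bay0 0.91 [186. 308.] [633.5 -24.6  38. ]
bay0 0.87 [184. 201.] [481.3 -22.1  38. ]
0.69 [188.7, 147.3, 215.3, 220.8] 1605 54.50193979168858 ((482.613525390625, -19.91733169555664), (32.271175384521484, 107.4547119140625), 0.21669824421405792)
```

View pics/w3.png

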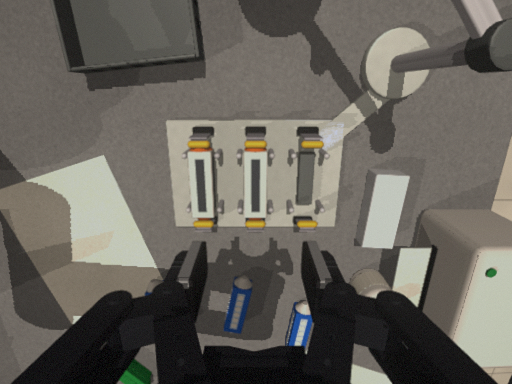

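```bash

python3 -m jog '[[[-35,-20,-20],[0,0,0],0.4],[[-72.5,-40,-40],[0,0,0],0.4],[[-72.5,-40,-80],[0,0,0],0.4],[[-72.5,-40,-120],[0,0,0],0.4],[[-72.5,-40,-160],[0,0,0],0.4],[[-72.5,-40,-190],[0,0,0],0.4],[[-72.5,-40,-200],[0,0,0],0.4],[[-72.5,-40,-200],[0,0,0],0.4]]'
python3 -m jog '[[[0,0,-20],[0,0,0],0.4],[[0,0,-40],[0,0,0],0.4],[[0,0,-55],[0,0,0],0.4],[[0,0,-65],[0,0,0],0.4],[[0,0,-69],[0,0,0],0.4],[[0,0,-69],[0,0,0],0.4],[[0,0,-69],[0,0,0],0.5],[[0,0,-69],[0,0,0],0.6]]'
python3 -m jog '[[[0,0,0],[0,0,0],0.7],[[0,0,0],[0,0,0],0.8],[[0,0,0],[0,0,0],0.9],[[0,0,0],[0,0,0],1],[[0,0,0],[0,0,0],1],[[0,0,0],[0,0,0],1],[[0,0,0],[0,0,0],1],[[0,0,0],[0,0,0],1]]' 80
python3 -m jog '[[[0,0,3],[0,0,0],1],[[0,0,6],[0,0,0],1],[[0,0,10],[0,0,0],1],[[0,0,15],[0,0,0],1],[[0,0,22],[0,0,0],1],[[0,0,35],[0,0,0],1],[[0,0,60],[0,0,0],1],[[0,0,90],[0,0,0],1]]'
```

```text
time_s: 10.03
eef_pos: [482.6, -19.0, 111.9]
ee_rot: [-0.002, 0.706, 0.708, -0.001]
force: [0.1, -0.1, 1.1]
grip_width: 0.599
time_s: 10.7
eef_pos: [484.2, -19.5, 45.4]
ee_rot: [0.001, 0.706, 0.708, 0.0]
force: [-1.5, -0.4, 0.9]
grip_width: 0.401
time_s: 11.37
eef_pos: [484.2, -19.5, 45.7]
ee_rot: [0.001, 0.706, 0.708, 0.001]
force: [-1.3, 0.3, 7.6]
grip_width: 0.359
time_s: 12.03
eef_pos: [483.0, -19.3, 135.3]
ee_rot: [-0.001, 0.706, 0.708, -0.0]
force: [0.8, 0.1, -0.4]
grip_width: 0.357
```

```bash

python3 -m jog '[[[-16,35,20],[0,0,0],1],[[-33,70,40],[0,0,0],1],[[-50,105,40],[0,0,0],1],[[-66,140,40],[0,0,0],1],[[-83,175,40],[0,0,0],1],[[-100,210,40],[0,0,0],1],[[-117,245,20],[0,0,0],1],[[-133,280,0],[0,0,0],1]]'
python3 -m jog '[[[0,0,0],[0,0,0],1],[[0,0,-25],[0,0,0],1],[[0,0,-50],[0,0,0],1],[[0,0,-75],[0,0,0],1],[[0,0,-90],[0,0,0],1],[[0,0,-98],[0,0,0],1],[[0,0,-102],[0,0,0],1],[[0,0,-102],[0,0,0],1]]'
```

```text
time_s: 12.7
eef_pos: [351.6, 259.4, 137.5]
ee_rot: [0.001, 0.706, 0.708, 0.002]
force: [1.7, -0.1, -1.1]
grip_width: 0.353
time_s: 13.37
eef_pos: [352.3, 257.6, 34.4]
ee_rot: [0.0, 0.706, 0.708, 0.0]
force: [-0.3, 0.3, -0.7]
grip_width: 0.354
```

```bash

python3 -m jog '[[[0,0,-3],[0,0,0],1],[[0,0,-5],[0,0,0],1],[[0,0,-5],[0,0,0],1],[[0,0,-5],[0,0,0],1],[[0,0,-5],[0,0,0],0.8],[[0,0,-5],[0,0,0],0.6],[[0,0,-5],[0,0,0],0.5],[[0,0,-5],[0,0,0],0.4]]'
python3 -m jog '[[[0,0,0],[0,0,0],0.4],[[0,0,0],[0,0,0],0.4],[[0,0,20],[0,0,0],0.4],[[0,0,50],[0,0,0],0.4],[[0,0,90],[0,0,0],0.4],[[0,0,120],[0,0,0],0.4],[[0,0,150],[0,0,0],0.4],[[0,0,150],[0,0,0],0.4]]'
python3 - <<'E'
from mag import *
print(sensors.sense()["eef_pos"])
c=capture("wrist");cv2.imwrite("pics/w4.png",c["color"])
for r in cut_out(c,"empty0_center")[:3]:
  P,_=cloud(c,r["region"]);print(round(r["p"],2),len(P),np.median(P,0),cv2.minAreaRect(P[:,:2].astype(np.float32)))
P,_=cloud(c,np.ones((384,512),bool));T=P[(P[:,2]>40)&(P[:,2]<50)&(P[:,0]<500)&(P[:,1]>50)]
print("rim",len(T),np.percentile(T,[1,99],axis=0),cv2.minAreaRect(T[:,:2].astype(np.float32)))
E
```

```text
time_s: 14.03
eef_pos: [352.0, 257.6, 29.1]
ee_rot: [0.0, 0.706, 0.708, 0.0]
force: [-0.6, 0.5, 0.8]
grip_width: 0.596
time_s: 14.7
eef_pos: [353.8, 258.4, 184.1]
ee_rot: [0.002, 0.706, 0.708, 0.004]
force: [0.3, 0.3, 0.3]
grip_width: 0.6
[353.83422113 258.42653159 184.09831885]
0.71 3549 [351.6838807  265.06852074  37.53631462] ((351.1894226074219, 251.9041748046875), (130.36328125, 36.041526794433594), 88.90511322021484)
rim 5224 [[ 54.93076925  57.16947619  40.156693  ]
 [483.46833553 390.43687063  46.87332391]] ((253.92408752441406, 231.0152587890625), (479.7607421875, 267.5516052246094), 12.40873908996582)
```

View pics/w4.png

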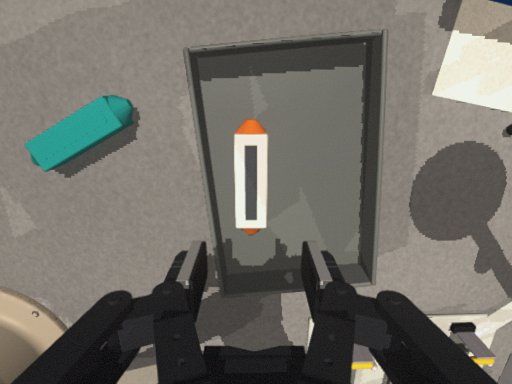

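The first empty lies flat in the tray. Next is the bay 1 empty.

```bash

python3 -m jog '[[[24,-33,0],[0,0,0],0.4],[[48,-65,0],[0,0,0],0.4],[[72,-97,0],[0,0,0],0.4],[[96,-129,0],[0,0,0],0.4],[[120,-161,0],[0,0,0],0.4],[[144,-193,0],[0,0,0],0.4],[[168,-225,0],[0,0,0],0.4],[[191,-257,0],[0,0,0],0.4]]'
python3 -m jog '[[[14,-20,0],[0,0,0],0.4],[[14,-20,-20],[0,0,0],0.4],[[14,-20,-50],[0,0,0],0.4],[[14,-20,-70],[0,0,0],0.4],[[14,-20,-70],[0,0,0],0.4],[[14,-20,-70],[0,0,0],0.4],[[14,-20,-70],[0,0,0],0.4],[[14,-20,-70],[0,0,0],0.4]]'
```

```text
time_s: 15.47
eef_pos: [543.2, -1.2, 177.0]
ee_rot: [-0.001, 0.706, 0.708, -0.001]
force: [0.6, 0.8, 0.4]
grip_width: 0.598
time_s: 16.13
eef_pos: [557.5, -19.5, 110.2]
ee_rot: [0.001, 0.706, 0.708, 0.001]
force: [-0.1, -0.9, 1.0]
grip_width: 0.596
```

```bash

python3 -m jog '[[[0,0,-20],[0,0,0],0.4],[[0,0,-40],[0,0,0],0.4],[[0,0,-55],[0,0,0],0.4],[[0,0,-63],[0,0,0],0.4],[[0,0,-65],[0,0,0],0.4],[[0,0,-65],[0,0,0],0.4],[[0,0,-65],[0,0,0],0.5],[[0,0,-65],[0,0,0],0.6]]'
python3 -m jog '[[[0,0,0],[0,0,0],0.7],[[0,0,0],[0,0,0],0.8],[[0,0,0],[0,0,0],0.9],[[0,0,0],[0,0,0],1],[[0,0,0],[0,0,0],1],[[0,0,0],[0,0,0],1],[[0,0,0],[0,0,0],1],[[0,0,0],[0,0,0],1]]' 80
python3 -m jog '[[[0,0,3],[0,0,0],1],[[0,0,6],[0,0,0],1],[[0,0,10],[0,0,0],1],[[0,0,15],[0,0,0],1],[[0,0,22],[0,0,0],1],[[0,0,35],[0,0,0],1],[[0,0,60],[0,0,0],1],[[0,0,90],[0,0,0],1]]'
python3 -m jog '[[[-16,35,20],[0,0,0],1],[[-33,70,40],[0,0,0],1],[[-50,105,40],[0,0,0],1],[[-66,140,40],[0,0,0],1],[[-83,175,40],[0,0,0],1],[[-100,210,40],[0,0,0],1],[[-117,245,20],[0,0,0],1],[[-130,277,0],[0,0,0],1]]'
python3 -m jog '[[[0,0,0],[0,0,0],1],[[0,0,-25],[0,0,0],1],[[0,0,-50],[0,0,0],1],[[0,0,-75],[0,0,0],1],[[0,0,-85],[0,0,0],1],[[0,0,-95],[0,0,0],1],[[0,0,-100],[0,0,0],1],[[0,0,-100],[0,0,0],1]]'
```

```text
time_s: 16.8
eef_pos: [557.5, -19.5, 45.1]
ee_rot: [0.001, 0.706, 0.708, 0.001]
force: [-1.1, -0.6, -0.9]
grip_width: 0.403
time_s: 17.47
eef_pos: [557.6, -19.5, 45.4]
ee_rot: [0.001, 0.706, 0.708, 0.001]
force: [-0.8, 0.9, 6.9]
grip_width: 0.359
time_s: 18.13
eef_pos: [556.5, -19.4, 135.0]
ee_rot: [-0.001, 0.706, 0.708, -0.0]
force: [0.5, 0.0, -0.2]
grip_width: 0.361
time_s: 18.8
eef_pos: [426.8, 259.2, 136.1]
ee_rot: [0.001, 0.706, 0.708, 0.002]
force: [0.3, -1.1, -1.2]
grip_width: 0.356
time_s: 19.47
eef_pos: [427.3, 257.3, 34.3]
ee_rot: [0.0, 0.706, 0.708, 0.0]
force: [0.3, 0.2, -0.6]
grip_width: 0.355
```

```bash

python3 -m jog '[[[0,0,-3],[0,0,0],1],[[0,0,-5],[0,0,0],1],[[0,0,-5],[0,0,0],1],[[0,0,-5],[0,0,0],1],[[0,0,-5],[0,0,0],0.8],[[0,0,-5],[0,0,0],0.6],[[0,0,-5],[0,0,0],0.5],[[0,0,-5],[0,0,0],0.4]]'
python3 -m jog '[[[0,0,0],[0,0,0],0.4],[[0,0,0],[0,0,0],0.4],[[0,0,20],[0,0,0],0.4],[[0,0,50],[0,0,0],0.4],[[0,0,90],[0,0,0],0.4],[[0,0,130],[0,0,0],0.4],[[0,0,170],[0,0,0],0.4],[[0,0,210],[0,0,0],0.4]]'
python3 -m jog '[[[5,-35,20],[0,0,0],0.2],[[11,-75,40],[0,0,0],0.2],[[17,-115,60],[0,0,0],0.2],[[22,-155,60],[0,0,0],0.2],[[28,-195,60],[0,0,0],0.2],[[34,-235,60],[0,0,0],0.2],[[40,-275,60],[0,0,0],0.2],[[45,-300,60],[0,0,0],0.2]]'
python3 -m jog '[[[5,-35,0],[0,0,0],0.2],[[11,-70,0],[0,0,0],0.2],[[17,-105,0],[0,0,0],0.2],[[22,-130,0],[0,0,0],0.2],[[28,-150,0],[0,0,0],0.2],[[28,-150,0],[0,0,0],0.2],[[28,-150,0],[0,0,0],0.2],[[28,-150,0],[0,0,0],0.2]]'
cat >> mag.py <<'E'
def blues(c,top=(24,40)):
    """blue bodies: list of (centre xy, axis deg, rect size)"""
    hsv=cv2.cvtColor(c["color"],cv2.COLOR_BGR2HSV)
    m=((hsv[...,0]>100)&(hsv[...,0]<130)&(hsv[...,1]>120)&(hsv[...,2]>40)).astype(np.uint8)
    m=cv2.morphologyEx(m,cv2.MORPH_CLOSE,np.ones((13,13)))
    n,l,st,ce=cv2.connectedComponentsWithStats(m)
    out=[]
    for i in range(1,n):
        if st[i,4]<150: continue
        P,_=cloud(c,l==i);T=P[(P[:,2]>top[0])&(P[:,2]<top[1])]
        if len(T)<60: continue
        r=cv2.minAreaRect(T[:,:2].astype(np.float32));b=cv2.boxPoints(r)
        e=max(b[1]-b[0],b[2]-b[1],key=lambda v:v@v)
        out.append((np.round(r[0],1),round(float(np.degrees(np.arctan2(e[1],e[0]))%180),1),np.round(r[1],1),len(T),st[i].tolist(),float(np.median(T[:,2]))))
    return out
E
python3 - <<'E'
from mag import *
s=sensors.sense();print(s["eef_pos"],s["joints"])
c=capture("wrist")
for o in blues(c):print(o)
for r in place_of(c,"full0_center")[:5]:print(round(r["p"],2),np.round(r["centre"]),at_h(c,r["centre"],16).round(1))
cv2.imwrite("pics/w5.png",c["color"])
c=capture("top")
for o in blues(c):print("top",o)
E
```

```text
time_s: 20.13
eef_pos: [427.1, 257.4, 29.3]
ee_rot: [0.0, 0.706, 0.708, 0.0]
force: [0.3, -0.3, 0.1]
grip_width: 0.596
time_s: 20.8
eef_pos: [426.5, 257.2, 241.3]
ee_rot: [0.0, 0.706, 0.708, 0.0]
force: [1.3, 0.1, 0.4]
grip_width: 0.597
time_s: 21.47
eef_pos: [471.9, -46.0, 299.2]
ee_rot: [0.0, 0.707, 0.707, -0.0]
force: [1.0, 1.2, -0.0]
grip_width: 0.799
time_s: 22.13
eef_pos: [499.8, -192.0, 299.2]
ee_rot: [-0.0, 0.706, 0.708, 0.0]
force: [0.5, 0.2, 0.2]
grip_width: 0.802
[ 499.83202307 -191.97414914  299.16824983] [-5.85748452e-01  3.05294513e-01  1.37559189e+00  1.98285543e-04
  1.46109930e+00 -5.89209794e-01]
(array([ 527.9, -252.5]), 78.1, array([94.8, 31.9]), 1369, [256, 163, 36, 66, 1379], 32.84741814509456)
(array([ 400.2, -259.7]), 104.2, array([30.8, 94.7]), 1345, [163, 168, 44, 65, 1366], 32.71005851467965)
(array([ 638.8, -302.4]), 81.5, array([88.3, 32.6]), 1085, [332, 195, 33, 63, 1147], 32.566422655719386)
(array([ 858. , -410.9]), 88.1, array([157.2,  19.5]), 238, [455, 242, 47, 93, 1427], 35.419208783801054)
0.59 [193. 274.] [ 529.5 -250.2   16. ]
top (array([ 637.4, -306.6]), 82.2, array([84.8, 31.3]), 160, [328, 145, 25, 13, 168], 31.32692721782462)
```

View pics/w5.png

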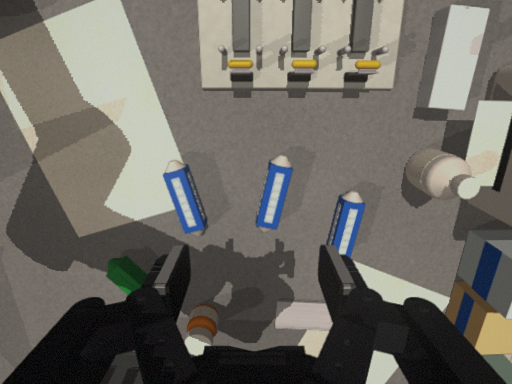

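All three fulls are visible, at about (183,200), (274,195) and (347,225) in the picture. I pick the middle one, at (528,-252.5) with its axis at 78°, for bay 1.

```bash

python3 -m jog '[[[14,-30,-30],[0,0,-6],0.2],[[28,-60,-60],[0,0,-12],0.2],[[28,-60.5,-100],[0,0,-12],0.2],[[28,-60.5,-140],[0,0,-12],0.2],[[28,-60.5,-180],[0,0,-12],0.2],[[28,-60.5,-210],[0,0,-12],0.2],[[28,-60.5,-220],[0,0,-12],0.3],[[28,-60.5,-220],[0,0,-12],0.3]]'
python3 -m jog '[[[0,0,-20],[0,0,0],0.3],[[0,0,-40],[0,0,0],0.3],[[0,0,-50],[0,0,0],0.3],[[0,0,-55],[0,0,0],0.3],[[0,0,-57],[0,0,0],0.3],[[0,0,-57],[0,0,0],0.4],[[0,0,-57],[0,0,0],0.5],[[0,0,-57],[0,0,0],0.6]]'
python3 -m jog '[[[0,0,0],[0,0,0],0.7],[[0,0,0],[0,0,0],0.8],[[0,0,0],[0,0,0],0.9],[[0,0,0],[0,0,0],1],[[0,0,0],[0,0,0],1],[[0,0,0],[0,0,0],1],[[0,0,0],[0,0,0],1],[[0,0,0],[0,0,0],1]]' 90
python3 -m jog '[[[0,0,10],[0,0,0],1],[[0,0,30],[0,0,0],1],[[0,0,60],[0,0,0],1],[[0,0,90],[0,0,0],1],[[0,0,110],[0,0,4],1],[[0,0,130],[0,0,8],1],[[0,0,130],[0,0,12],1],[[0,0,130],[0,0,12],1]]'
```

```text
time_s: 22.95
eef_pos: [527.3, -252.1, 77.5]
ee_rot: [-0.002, 0.776, 0.631, -0.0]
force: [-0.1, -0.2, 1.7]
grip_width: 0.697
time_s: 23.62
eef_pos: [528.5, -253.5, 23.3]
ee_rot: [0.001, 0.776, 0.631, 0.0]
force: [0.0, 0.1, 0.1]
grip_width: 0.404
time_s: 24.28
eef_pos: [528.5, -253.5, 23.5]
ee_rot: [0.001, 0.776, 0.631, 0.0]
force: [-0.9, 0.2, 6.0]
grip_width: 0.358
time_s: 24.95
eef_pos: [528.3, -253.4, 154.2]
ee_rot: [0.001, 0.705, 0.709, 0.0]
force: [1.0, -0.3, -1.6]
grip_width: 0.353
```

```bash

python3 -m jog '[[[5,35,0],[0,0,0],1],[[10,75,0],[0,0,0],1],[[15,115,0],[0,0,0],1],[[20,155,0],[0,0,0],1],[[25,195,0],[0,0,0],1],[[29,220,0],[0,0,0],1],[[29,233,0],[0,0,0],1],[[29,233,0],[0,0,0],1]]'
python3 -m jog '[[[0,0,-15],[0,0,0],1],[[0,0,-35],[0,0,0],1],[[0,0,-55],[0,0,0],1],[[0,0,-65],[0,0,0],1],[[0,0,-69],[0,0,0],1],[[0,0,-69],[0,0,0],1],[[0,0,-69],[0,0,0],1],[[0,0,-69],[0,0,0],1]]'
```

```text
time_s: 25.62
eef_pos: [556.6, -17.9, 152.0]
ee_rot: [-0.001, 0.706, 0.709, -0.0]
force: [-0.1, -0.3, -1.2]
grip_width: 0.358
time_s: 26.28
eef_pos: [557.5, -20.6, 84.3]
ee_rot: [0.001, 0.706, 0.708, 0.0]
force: [-0.2, 0.5, -0.5]
grip_width: 0.358
```

```bash
python3 - <<'E'
from mag import *
print(sensors.sense()["eef_pos"])
c=capture("scene");cv2.imwrite("pics/s6.png",cv2.resize(c["color"][150:300,150:350],(800,600),interpolation=cv2.INTER_CUBIC))
E
```

```text
[557.54678602 -20.59810095  84.28304105]
```

View pics/s6.png

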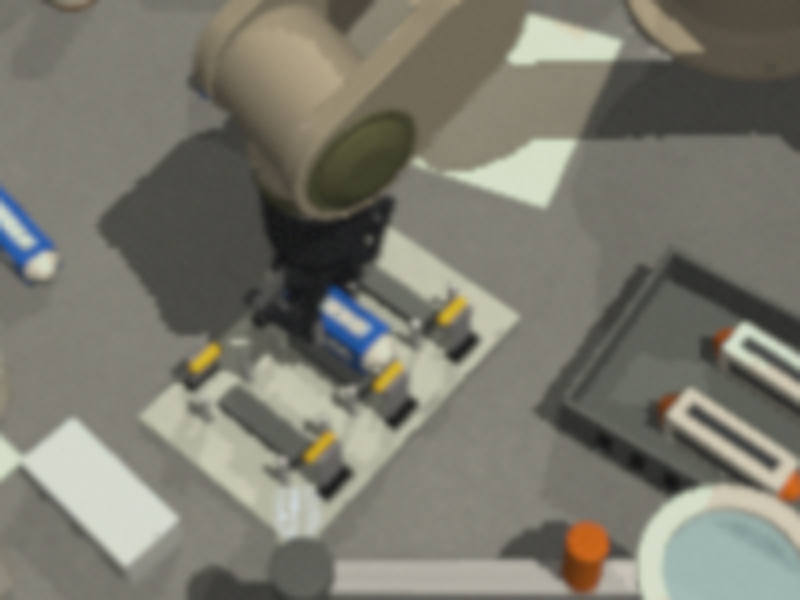

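The picture shows both empties flat in the tray, and the full lined up over bay 1 with its cone near the nose at (385,360). I press it down.

```bash

python3 -m jog '[[[0.2,0.5,-5],[0,0,0],1],[[0.2,0.5,-10],[0,0,0],1],[[0.2,0.5,-13],[0,0,0],1],[[0.2,0.5,-16],[0,0,0],1],[[0.2,0.5,-19],[0,0,0],1],[[0.2,0.5,-21],[0,0,0],1],[[0.2,0.5,-23],[0,0,0],1],[[0.2,0.5,-23],[0,0,0],1]]'
python3 -m jog '[[[0,0,-3],[0,0,0],1],[[0,0,-6],[0,0,0],1],[[0,0,-9],[0,0,0],1],[[0,0,-12],[0,0,0],1],[[0,0,-14],[0,0,0],1],[[0,0,-16],[0,0,0],1],[[0,0,-17.5],[0,0,0],1],[[0,0,-17.5],[0,0,0],1]]'
```

```text
time_s: 27.0
eef_pos: [556.8, -19.5, 59.5]
ee_rot: [-0.001, 0.706, 0.708, -0.0]
force: [-0.4, -0.4, -0.2]
grip_width: 0.359
time_s: 27.67
eef_pos: [557.0, -19.6, 45.4]
ee_rot: [-0.0, 0.706, 0.708, -0.0]
force: [-14.4, 2.2, 31.6]
grip_width: 0.364
```

```bash

python3 -m jog '[[[0,0,1],[0,0,0],0.8],[[0,0,1],[0,0,0],0.7],[[0,0,1],[0,0,0],0.6],[[0,0,1],[0,0,0],0.5],[[0,0,1],[0,0,0],0.4],[[0,0,1],[0,0,0],0.4],[[0,0,20],[0,0,0],0.4],[[0,0,50],[0,0,0],0.4]]'
python3 -m jog '[[[0,-30,30],[0,0,0],0.3],[[0,-65,60],[0,0,0],0.3],[[0,-100,100],[0,0,0],0.3],[[0,-135,140],[0,0,0],0.3],[[0,-160,170],[0,0,0],0.3],[[0,-172,200],[0,0,0],0.3],[[0,-172,204],[0,0,0],0.2],[[0,-172,204],[0,0,0],0.2]]'
python3 - <<'E'
from mag import *
s=sensors.sense();print(s["eef_pos"])
c=capture("wrist")
for o in blues(c,(24,80)):print(o)
for o in noses(c):print(o)
cv2.imwrite("pics/w7.png",c["color"])
E
```

```text
time_s: 28.33
eef_pos: [555.6, -19.4, 90.6]
ee_rot: [-0.003, 0.706, 0.708, -0.002]
force: [0.2, -0.2, -0.1]
grip_width: 0.6
time_s: 29.0
eef_pos: [557.8, -194.1, 300.8]
ee_rot: [0.004, 0.707, 0.707, 0.001]
force: [-0.1, 0.2, 0.0]
grip_width: 0.804
[ 557.8492828  -194.14631842  300.75882567]
(array([557.2, -40.7]), 90.6, array([30.1, 51.6]), 1376, [238, 0, 28, 51, 1379], 54.587750203156574)
(array([ 400.5, -259.7]), 105.3, array([32.6, 94.6]), 1394, [121, 163, 48, 68, 1454], 32.47643625894555)
(array([ 638.9, -305.9]), 81.8, array([94.1, 32.7]), 1233, [291, 195, 33, 62, 1255], 32.697831407831494)
(array([ 856.2, -377.5]), 90.3, array([ 16.6, 119.4]), 945, [427, 238, 34, 66, 949], 53.07207312908157)
(array([483.2, -77.5,  55. ]), np.int32(192))
(array([558. , -77.1,  55. ]), np.int32(211))
(array([633.1, -77. ,  55. ]), np.int32(197))
(array([ 879.5, -445.4,   55. ]), np.int32(39))
(array([ 908.1, -483.2,   55. ]), np.int32(17))
(array([ 941.9, -506.7,   55. ]), np.int32(197))
```

View pics/w7.png

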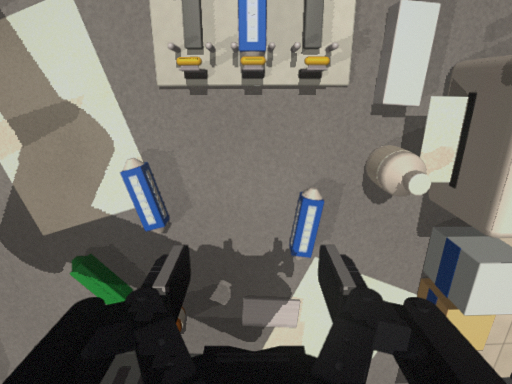

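Bay 1's full is home (top at 54.6, nose over the cone). Next I take the right one, at (639,-306), for bay 2.

```bash

python3 -m jog '[[[20,-28,-30],[0,0,-4],0.2],[[40,-56,-60],[0,0,-8.3],0.2],[[60,-84,-90],[0,0,-8.3],0.2],[[81,-112,-100],[0,0,-8.3],0.2],[[81,-112,-140],[0,0,-8.3],0.2],[[81,-112,-180],[0,0,-8.3],0.2],[[81,-112,-220],[0,0,-8.3],0.3],[[81,-112,-220],[0,0,-8.3],0.3]]'
python3 -m jog '[[[0,0,0],[0,0,0],0.3],[[0,0,0],[0,0,0],0.3],[[0,0,0],[0,0,0],0.3],[[0,0,0],[0,0,0],0.3],[[0,0,0],[0,0,0],0.3],[[0,0,0],[0,0,0],0.3],[[0,0,0],[0,0,0],0.3],[[0,0,0],[0,0,0],0.3]]'
python3 - <<'E'
from mag import *
c=capture("wrist")
for o in blues(c):print(o)
E
```

```text
time_s: 29.72
eef_pos: [634.3, -300.2, 65.5]
ee_rot: [-0.009, 0.755, 0.655, -0.002]
force: [-1.2, 1.3, -2.0]
grip_width: 0.703
time_s: 30.38
eef_pos: [638.2, -303.7, 77.0]
ee_rot: [0.0, 0.755, 0.655, 0.0]
force: [-0.1, 0.8, 0.2]
grip_width: 0.701
(array([ 639.1, -305.8]), 81.8, array([94.7, 31.8]), 4305, [230, 158, 52, 135, 4331], 32.433722531338006)
```

```bash

python3 -m jog '[[[0.9,-2,-15],[0,0,0],0.3],[[0.9,-2,-30],[0,0,0],0.3],[[0.9,-2,-42],[0,0,0],0.3],[[0.9,-2,-50],[0,0,0],0.3],[[0.9,-2,-53.5],[0,0,0],0.3],[[0.9,-2,-53.5],[0,0,0],0.4],[[0.9,-2,-53.5],[0,0,0],0.5],[[0.9,-2,-53.5],[0,0,0],0.6]]'
python3 -m jog '[[[0,0,0],[0,0,0],0.7],[[0,0,0],[0,0,0],0.8],[[0,0,0],[0,0,0],0.9],[[0,0,0],[0,0,0],1],[[0,0,0],[0,0,0],1],[[0,0,0],[0,0,0],1],[[0,0,0],[0,0,0],1],[[0,0,0],[0,0,0],1]]' 90
python3 -m jog '[[[0,0,10],[0,0,0],1],[[0,0,30],[0,0,0],1],[[0,0,55],[0,0,0],1],[[0,0,80],[0,0,0],1],[[0,0,105],[0,0,4],1],[[0,0,125],[0,0,8.3],1],[[0,0,130],[0,0,8.3],1],[[0,0,130],[0,0,8.3],1]]'
python3 -m jog '[[[0,30,0],[0,0,0],1],[[-1,65,0],[0,0,0],1],[[-2,105,0],[0,0,0],1],[[-3,145,0],[0,0,0],1],[[-4,185,0],[0,0,0],1],[[-5,225,0],[0,0,0],1],[[-6,260,0],[0,0,0],1],[[-6.5,280,0],[0,0,0],1]]'
python3 -m jog '[[[0,4,0],[0,0,0],1],[[0,6,-15],[0,0,0],1],[[0,6,-35],[0,0,0],1],[[0,6,-55],[0,0,0],1],[[0,6,-65],[0,0,0],1],[[0,6,-69],[0,0,0],1],[[0,6,-69],[0,0,0],1],[[0,6,-69],[0,0,0],1]]'
```

```text
time_s: 31.1
eef_pos: [639.5, -305.9, 24.1]
ee_rot: [0.001, 0.755, 0.655, 0.0]
force: [0.1, 0.3, 0.2]
grip_width: 0.404
time_s: 31.77
eef_pos: [639.6, -306.0, 24.5]
ee_rot: [0.001, 0.755, 0.655, 0.0]
force: [-0.3, 0.6, 6.0]
grip_width: 0.359
time_s: 32.43
eef_pos: [639.4, -305.9, 154.8]
ee_rot: [0.001, 0.707, 0.707, 0.0]
force: [0.5, 0.5, -1.5]
grip_width: 0.356
time_s: 33.1
eef_pos: [631.3, -21.7, 151.3]
ee_rot: [-0.002, 0.706, 0.708, -0.001]
force: [0.2, 0.8, -0.9]
grip_width: 0.356
time_s: 33.77
eef_pos: [632.9, -20.1, 84.7]
ee_rot: [0.0, 0.706, 0.708, 0.0]
force: [-0.2, -0.0, -0.7]
grip_width: 0.36
```

```bash

python3 -m jog '[[[-0.3,0.8,-5],[0,0,0],1],[[-0.3,0.8,-10],[0,0,0],1],[[-0.3,0.8,-13],[0,0,0],1],[[-0.3,0.8,-16],[0,0,0],1],[[-0.3,0.8,-19],[0,0,0],1],[[-0.3,0.8,-21],[0,0,0],1],[[-0.3,0.8,-23],[0,0,0],1],[[-0.3,0.8,-23],[0,0,0],1]]'
python3 -m jog '[[[0,0,-3],[0,0,0],1],[[0,0,-6],[0,0,0],1],[[0,0,-9],[0,0,0],1],[[0,0,-11],[0,0,0],1],[[0,0,-13],[0,0,0],1],[[0,0,-15],[0,0,0],1],[[0,0,-16.5],[0,0,0],1],[[0,0,-16.5],[0,0,0],1]]'
```

```text
time_s: 34.43
eef_pos: [632.0, -18.8, 60.7]
ee_rot: [-0.0, 0.706, 0.708, -0.0]
force: [0.6, -0.3, -2.2]
grip_width: 0.354
time_s: 35.1
eef_pos: [632.2, -18.8, 46.4]
ee_rot: [0.0, 0.706, 0.708, -0.0]
force: [-9.0, 1.4, 14.0]
grip_width: 0.359
```

```bash

python3 -m jog '[[[0,0,-1],[0,0,0],1],[[0,0,-1],[0,0,0],1],[[0,0,0],[0,0,0],0.7],[[0,0,0],[0,0,0],0.5],[[0,0,0],[0,0,0],0.4],[[0,0,0],[0,0,0],0.4],[[0,0,20],[0,0,0],0.4],[[0,0,50],[0,0,0],0.4]]'
python3 -m jog '[[[-30,-20,30],[0,0,0],0.3],[[-60,-45,60],[0,0,0],0.3],[[-90,-70,90],[0,0,0],0.3],[[-120,-95,120],[0,0,0],0.3],[[-150,-120,150],[0,0,0],0.3],[[-170,-140,180],[0,0,0],0.3],[[-180,-150,200],[0,0,0],0.2],[[-182,-152,204],[0,0,0],0.2]]'
python3 -m jog '[[[0,0,0],[0,0,7],0.2],[[0,0,0],[0,0,14.6],0.2],[[0,0,0],[0,0,14.6],0.2],[[0,0,0],[0,0,14.6],0.2],[[0,0,0],[0,0,14.6],0.2],[[0,0,0],[0,0,14.6],0.2],[[0,0,0],[0,0,14.6],0.2],[[0,0,0],[0,0,14.6],0.2]]'
python3 - <<'E'
from mag import *
s=sensors.sense();print(s["eef_pos"])
c=capture("wrist")
for o in blues(c,(24,80)):print(o)
E
```

```text
time_s: 35.77
eef_pos: [630.8, -18.6, 92.2]
ee_rot: [-0.003, 0.706, 0.708, -0.002]
force: [0.6, 0.3, 0.2]
grip_width: 0.6
time_s: 36.43
eef_pos: [448.9, -172.7, 301.9]
ee_rot: [0.002, 0.707, 0.708, 0.0]
force: [-0.9, -0.1, -0.4]
grip_width: 0.798
time_s: 37.1
eef_pos: [450.4, -170.8, 298.6]
ee_rot: [-0.0, 0.611, 0.792, -0.0]
force: [-0.7, -0.2, 0.2]
grip_width: 0.802
[ 450.35728981 -170.81420085  298.56583772]
(array([558.4, -19. ]), 89.3, array([95.3, 37.4]), 2432, [344, 13, 59, 90, 2443], 54.55937406262898)
(array([629.4, -19.4]), 89.7, array([94.9, 37.7]), 2898, [396, 33, 66, 87, 2917], 54.23419255289986)
(array([ 399.9, -259.3]), 105.0, array([30.5, 94.8]), 1329, [192, 173, 26, 63, 1346], 32.75727942539634)
(array([ 849.9, -339.6]), 89.3, array([43.4,  5. ]), 449, [454, 305, 26, 34, 457], 56.98589328127617)
```

```bash

python3 -m jog '[[[-15,-25,-25],[0,0,0],0.2],[[-30,-50,-50],[0,0,0],0.2],[[-45,-75,-85],[0,0,0],0.2],[[-50.5,-88.5,-125],[0,0,0],0.2],[[-50.5,-88.5,-165],[0,0,0],0.2],[[-50.5,-88.5,-200],[0,0,0],0.2],[[-50.5,-88.5,-220],[0,0,0],0.3],[[-50.5,-88.5,-221],[0,0,0],0.3]]'
python3 -m jog '[[[0,0,0],[0,0,0],0.3],[[0,0,0],[0,0,0],0.3],[[0,0,0],[0,0,0],0.3],[[0,0,-10],[0,0,0],0.3],[[0,0,-20],[0,0,0],0.3],[[0,0,-20],[0,0,0],0.3],[[0,0,-20],[0,0,0],0.3],[[0,0,-20],[0,0,0],0.3]]'
python3 - <<'E'
from mag import *
print(sensors.sense()["eef_pos"])
c=capture("wrist")
for o in blues(c):print(o)
E
```

```text
time_s: 37.82
eef_pos: [398.2, -257.9, 74.1]
ee_rot: [-0.004, 0.611, 0.792, 0.001]
force: [0.0, 0.5, -0.0]
grip_width: 0.703
time_s: 38.48
eef_pos: [399.8, -259.4, 57.7]
ee_rot: [-0.0, 0.61, 0.792, 0.0]
force: [0.1, 0.1, -0.1]
grip_width: 0.699
[ 399.81740758 -259.39074327   57.67751038]
(array([ 399.5, -259.7]), 104.9, array([31.6, 96. ]), 5327, [224, 161, 58, 149, 5356], 32.45202811370048)
```

```bash

python3 -m jog '[[[-0.2,-0.2,-12],[0,0,0],0.3],[[-0.2,-0.2,-22],[0,0,0],0.3],[[-0.2,-0.2,-30],[0,0,0],0.3],[[-0.2,-0.2,-34.5],[0,0,0],0.3],[[-0.2,-0.2,-34.5],[0,0,0],0.3],[[-0.2,-0.2,-34.5],[0,0,0],0.4],[[-0.2,-0.2,-34.5],[0,0,0],0.5],[[-0.2,-0.2,-34.5],[0,0,0],0.6]]'
python3 -m jog '[[[0,0,0],[0,0,0],0.7],[[0,0,0],[0,0,0],0.8],[[0,0,0],[0,0,0],0.9],[[0,0,0],[0,0,0],1],[[0,0,0],[0,0,0],1],[[0,0,0],[0,0,0],1],[[0,0,0],[0,0,0],1],[[0,0,0],[0,0,0],1]]' 90
python3 -m jog '[[[0,0,10],[0,0,0],1],[[0,0,30],[0,0,0],1],[[0,0,55],[0,0,0],1],[[0,0,80],[0,0,0],1],[[0,0,105],[0,0,-5],1],[[0,0,125],[0,0,-10],1],[[0,0,130],[0,0,-14.6],1],[[0,0,130],[0,0,-14.6],1]]'
python3 -m jog '[[[10,30,0],[0,0,0],1],[[22,65,0],[0,0,0],1],[[34,100,0],[0,0,0],1],[[46,135,0],[0,0,0],1],[[58,170,0],[0,0,0],1],[[70,200,0],[0,0,0],1],[[80,225,0],[0,0,0],1],[[83.5,235,0],[0,0,0],1]]'
python3 -m jog '[[[0,3,0],[0,0,0],1],[[0,5,-15],[0,0,0],1],[[0,5,-35],[0,0,0],1],[[0,5,-55],[0,0,0],1],[[0,5,-65],[0,0,0],1],[[0,5,-69],[0,0,0],1],[[0,5,-69],[0,0,0],1],[[0,5,-69],[0,0,0],1]]'
```

```text
time_s: 39.2
eef_pos: [399.8, -259.8, 23.6]
ee_rot: [0.0, 0.61, 0.792, -0.0]
force: [-0.9, -0.2, 0.2]
grip_width: 0.397
time_s: 39.87
eef_pos: [399.8, -259.8, 23.9]
ee_rot: [0.0, 0.61, 0.792, -0.0]
force: [-1.7, 1.3, 6.0]
grip_width: 0.361
time_s: 40.53
eef_pos: [400.1, -260.0, 155.4]
ee_rot: [0.002, 0.707, 0.707, -0.0]
force: [0.5, 0.6, -1.6]
grip_width: 0.361
time_s: 41.2
eef_pos: [483.3, -21.7, 152.8]
ee_rot: [-0.001, 0.704, 0.71, 0.0]
force: [0.9, -0.4, -1.3]
grip_width: 0.354
time_s: 41.87
eef_pos: [483.4, -20.1, 84.9]
ee_rot: [0.0, 0.706, 0.708, 0.0]
force: [-0.2, 0.0, -0.6]
grip_width: 0.358
```

```bash

python3 -m jog '[[[-0.1,0.8,-5],[0,0,0],1],[[-0.1,0.8,-10],[0,0,0],1],[[-0.1,0.8,-13],[0,0,0],1],[[-0.1,0.8,-16],[0,0,0],1],[[-0.1,0.8,-19],[0,0,0],1],[[-0.1,0.8,-21],[0,0,0],1],[[-0.1,0.8,-23],[0,0,0],1],[[-0.1,0.8,-23],[0,0,0],1]]'
python3 -m jog '[[[0,0,-3],[0,0,0],1],[[0,0,-6],[0,0,0],1],[[0,0,-9],[0,0,0],1],[[0,0,-11],[0,0,0],1],[[0,0,-13],[0,0,0],1],[[0,0,-15],[0,0,0],1],[[0,0,-17],[0,0,0],1],[[0,0,-17.5],[0,0,0],1]]'
python3 -m jog '[[[0,0,0],[0,0,0],1],[[0,0,0],[0,0,0],1],[[0,0,0],[0,0,0],0.7],[[0,0,0],[0,0,0],0.5],[[0,0,0],[0,0,0],0.4],[[0,0,0],[0,0,0],0.4],[[0,0,20],[0,0,0],0.4],[[0,0,50],[0,0,0],0.4]]'
python3 -m jog '[[[10,15,30],[0,0,0],0.4],[[25,30,60],[0,0,0],0.4],[[40,60,100],[0,0,0],0.4],[[55,90,140],[0,0,0],0.4],[[65,110,180],[0,0,0],0.4],[[75,120,215],[0,0,0],0.4],[[75,120,230],[0,0,0],0.4],[[75,120,230],[0,0,0],0.4]]'
python3 -m jog '[[[0,0,0],[0,0,0],0.4],[[0,0,0],[0,0,0],0.4],[[0,0,0],[0,0,0],0.4],[[0,0,0],[0,0,0],0.4],[[0,0,0],[0,0,0],0.4],[[0,0,0],[0,0,0],0.4],[[0,0,0],[0,0,0],0.4],[[0,0,0],[0,0,0],0.4]]'
python3 - <<'E'
from mag import *
s=sensors.sense();print(s["eef_pos"],s["ee_rot"])
c=capture("wrist")
for o in blues(c,(24,80)):print(o)
for o in noses(c):print(o)
cv2.imwrite("pics/w8.png",c["color"])
c=capture("top")
for q in("lamp_handle","lens"):
  for r in place_of(c,q)[:1]:
    rc=r["centre"];print(q,r["p"],at_h(c,rc,{"lamp_handle":220,"lens":187}[q]))
hsv=cv2.cvtColor(c["color"],cv2.COLOR_BGR2HSV)
P,_=cloud(c,(hsv[...,0]<16)&(hsv[...,1]>130)&(hsv[...,2]>80));P=P[P[:,2]>230];print("knob",len(P),P.mean(0),P.min(0),P.max(0))
E
```

```text
time_s: 42.53
eef_pos: [483.0, -18.8, 61.1]
ee_rot: [0.0, 0.706, 0.708, -0.0]
force: [-1.8, -0.1, 2.8]
grip_width: 0.355
time_s: 43.2
eef_pos: [483.0, -18.7, 45.8]
ee_rot: [-0.0, 0.706, 0.708, -0.0]
force: [-15.1, 2.6, 39.7]
grip_width: 0.359
time_s: 43.87
eef_pos: [481.5, -18.4, 92.1]
ee_rot: [-0.003, 0.706, 0.708, -0.001]
force: [-0.5, 0.2, 0.2]
grip_width: 0.599
time_s: 44.53
eef_pos: [559.9, 102.7, 330.0]
ee_rot: [0.004, 0.705, 0.709, 0.004]
force: [-0.7, 0.1, 0.6]
grip_width: 0.604
time_s: 45.2
eef_pos: [558.0, 101.2, 323.6]
ee_rot: [-0.0, 0.706, 0.708, -0.0]
force: [0.3, -0.2, 0.5]
grip_width: 0.597
[557.9633929  101.16918729 323.61859022] [-5.50211145e-05  7.06047900e-01  7.08164077e-01 -2.99670566e-05]
(array([483.7, -18.7]), 90.4, array([30.7, 94.9]), 908, [192, 204, 25, 58, 919], 54.596887842541484)
(array([557.1, -27.8]), 90.8, array([ 30.9, 113.7]), 1183, [243, 204, 21, 59, 1187], 54.77632809649413)
(array([633.3, -18.4]), 89.3, array([94.2, 34.3]), 901, [291, 204, 25, 58, 910], 54.67255778034174)
(array([483.7,  38.6,  55. ]), np.int32(118))
(array([557.9,  38.8,  55. ]), np.int32(116))
(array([632.3,  39.1,  55. ]), np.int32(117))
(array([491.3, -76.2,  55. ]), np.int32(51))
(array([558.1, -76.2,  55. ]), np.int32(105))
(array([626. , -75.6,  55. ]), np.int32(59))
lamp_handle 0.96 [642.36344346 261.533452   220.        ]
lens 0.95 [580.28861696 324.50498535 187.        ]
knob 42 [642.18204587 264.97708087 239.87840747] [632.64331491 255.97064446 230.46967471] [653.80908168 275.23459756 245.28440168]
```

View pics/w8.png

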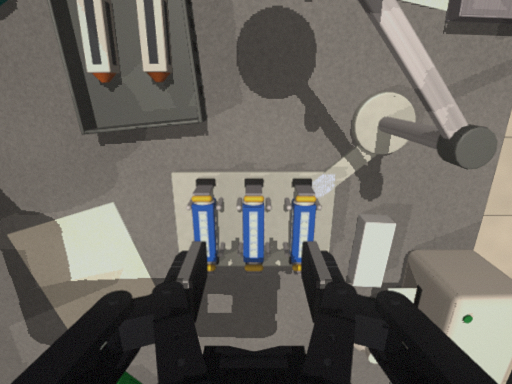

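All three fulls are home (tops at 54.6, three spaced noses). Now the lamp: I go over the knob at about (643,265) and measure it again with the wrist camera.

```bash

python3 -m jog '[[[15,30,0],[0,0,7],0.3],[[30,60,0],[0,0,14],0.3],[[45,90,0],[0,0,21],0.3],[[60,120,0],[0,0,28],0.3],[[75,145,0],[0,0,35],0.3],[[83,160,0],[0,0,37.4],0.3],[[85,164,0],[0,0,37.4],0.3],[[85,164,0],[0,0,37.4],0.3]]' 30
python3 -m jog '[[[0,0,0],[0,0,0],0.3],[[0,0,0],[0,0,0],0.3],[[0,0,0],[0,0,0],0.3],[[0,0,0],[0,0,0],0.3],[[0,0,0],[0,0,0],0.3],[[0,0,0],[0,0,0],0.3],[[0,0,0],[0,0,0],0.3],[[0,0,0],[0,0,0],0.3]]'
cat >> mag.py <<'E'
def knob(c):
    hsv=cv2.cvtColor(c["color"],cv2.COLOR_BGR2HSV)
    P,_=cloud(c,(hsv[...,0]<16)&(hsv[...,1]>150)&(hsv[...,2]>80));P=P[(P[:,2]>236)&(P[:,2]<250)]
    r=cv2.minEnclosingCircle(P[:,:2].astype(np.float32));return len(P),r,P.min(0),P.max(0)
E
python3 - <<'E'
from mag import *
print(sensors.sense()["eef_pos"],sensors.sense()["ee_rot"])
print(knob(capture("wrist")))
for k in range(1,15):
  t=np.radians(129.7+(221.05-129.7)/14*k);t0=np.radians(129.7);print(k,(160*(np.cos(t)-np.cos(t0))).round(1),(160*(np.sin(t)-np.sin(t0))).round(1))
E
```

```text
time_s: 46.07
eef_pos: [643.1, 265.9, 322.8]
ee_rot: [-0.0, 0.442, 0.897, -0.0]
force: [0.0, -0.4, -0.6]
grip_width: 0.702
time_s: 46.73
eef_pos: [643.0, 265.2, 323.7]
ee_rot: [0.0, 0.442, 0.897, -0.0]
force: [-0.1, 0.2, 0.9]
grip_width: 0.698
[642.97689098 265.15401606 323.71496546] [ 7.46457010e-06  4.41718478e-01  8.97153713e-01 -1.61028195e-05]
(697, ((644.70703125, 264.3106384277344), 11.740181922912598), array([633.22122263, 253.05779463, 236.11953772]), array([656.27136323, 275.87962765, 244.17686168]))
1 -13.3 -12.4
2 -25.2 -26.3
3 -35.3 -41.4
4 -43.7 -57.5
5 -50.2 -74.5
6 -54.8 -92.2
7 -57.3 -110.2
8 -57.7 -128.4
9 -56.1 -146.5
10 -52.4 -164.4
11 -46.7 -181.7
12 -39.1 -198.2
13 -29.6 -213.8
14 -18.5 -228.2
```

```bash

python3 -m jog '[[[1.5,-0.8,-20],[0,0,0],0.3],[[1.5,-0.8,-45],[0,0,0],0.3],[[1.5,-0.8,-70],[0,0,0],0.3],[[1.5,-0.8,-85],[0,0,0],0.3],[[1.5,-0.8,-95],[0,0,0],0.3],[[1.5,-0.8,-100],[0,0,0],0.3],[[1.5,-0.8,-100],[0,0,0],0.3],[[1.5,-0.8,-100],[0,0,0],0.5]]' 30
python3 -m jog '[[[0,0,0],[0,0,0],0.7],[[0,0,0],[0,0,0],0.8],[[0,0,0],[0,0,0],0.9],[[0,0,0],[0,0,0],1],[[0,0,0],[0,0,0],1],[[0,0,0],[0,0,0],1],[[0,0,0],[0,0,0],1],[[0,0,0],[0,0,0],1]]'
python3 -m jog '[[[-13.3,-12.4,0],[0,0,6.5],1],[[-25.2,-26.3,0],[0,0,13],1],[[-35.3,-41.4,0],[0,0,19.6],1],[[-43.7,-57.5,0],[0,0,26.1],1],[[-50.2,-74.5,0],[0,0,32.6],1],[[-54.8,-92.2,0],[0,0,39.1],1],[[-57.3,-110.2,0],[0,0,45.7],1],[[-57.3,-110.2,0],[0,0,45.7],1]]'
python3 -m jog '[[[-0.4,-18.2,0],[0,0,6.5],1],[[1.2,-36.3,0],[0,0,13],1],[[4.9,-54.2,0],[0,0,19.6],1],[[10.6,-71.5,0],[0,0,26.1],1],[[18.2,-88,0],[0,0,32.6],1],[[27.7,-103.6,0],[0,0,39.1],1],[[38.8,-118,0],[0,0,45.7],1],[[38.8,-118,0],[0,0,45.7],1]]'
python3 -m jog '[[[0,0,0],[0,0,0],1],[[0,0,0],[0,0,0],1],[[0,0,0],[0,0,0],1],[[0,0,0],[0,0,0],1],[[0,0,0],[0,0,0],1],[[0,0,0],[0,0,0],1],[[0,0,0],[0,0,0],1],[[0,0,0],[0,0,0],1]]'
python3 - <<'E'
from mag import *
c=capture("top")
for r in place_of(c,"lens")[:1]: print(r["p"],at_h(c,r["centre"],187))
E
```

```text
time_s: 47.45
eef_pos: [644.8, 264.5, 224.8]
ee_rot: [0.001, 0.442, 0.897, 0.0]
force: [-0.2, 0.1, 0.2]
grip_width: 0.576
time_s: 48.12
eef_pos: [644.8, 264.5, 224.9]
ee_rot: [0.001, 0.442, 0.897, 0.001]
force: [0.3, -0.2, 6.0]
grip_width: 0.275
time_s: 48.78
eef_pos: [587.2, 151.5, 224.9]
ee_rot: [0.001, 0.057, 0.998, -0.0]
force: [-2.2, 1.7, 6.1]
grip_width: 0.271
time_s: 49.45
eef_pos: [628.1, 33.9, 224.9]
ee_rot: [0.002, -0.335, 0.942, -0.001]
force: [-1.2, 1.2, 9.3]
grip_width: 0.272
time_s: 50.12
eef_pos: [626.3, 35.9, 224.9]
ee_rot: [0.001, -0.333, 0.943, -0.001]
force: [-0.6, -2.3, 6.3]
grip_width: 0.273
0.87 [555.21373203 -14.54357555 187.        ]
```

```bash

python3 -m jog '[[[0,0,0],[0,0,0],0.7],[[0,0,0],[0,0,0],0.5],[[0,0,0],[0,0,0],0.3],[[0,0,0],[0,0,0],0.3],[[0,0,20],[0,0,0],0.3],[[0,0,50],[0,0,0],0.3],[[0,0,80],[0,0,0],0.3],[[0,0,80],[0,0,0],0.3]]'
python3 -m jog '[[[-10,0,5],[0,0,0],0.3],[[-30,5,15],[0,0,0],0.3],[[-50,10,20],[0,0,0],0.3],[[-60,10,20],[0,0,0],0.3],[[-60,10,20],[0,0,0],0.3],[[-60,10,20],[0,0,0],0.3],[[-60,10,20],[0,0,0],0.3],[[-60,10,20],[0,0,0],0.3]]'
cat >> mag.py <<'E'
def lens(c):
    P,_=cloud(c,np.ones((384,512),bool));P=P[(P[:,2]>190)&(P[:,2]<202)]
    P=P[np.hypot(P[:,0]-557,P[:,1]+19)<75][:,:2]
    H=P[cv2.convexHull(P.astype(np.float32),returnPoints=False)[:,0]]
    return len(P),P.min(0),P.max(0)
E
python3 - <<'E'
from mag import *
print(sensors.sense()["eef_pos"])
for n in("wrist","top","scene"):
    c=capture(n)
    try:print(n,knob(c))
    except Exception as e:print(e)
    for r in place_of(c,"lens")[:1]: print(r["p"],at_h(c,r["centre"],187))
    print(lens(c))
    if n=="wrist":cv2.imwrite("pics/w9.png",c["color"])
E
```

```text
time_s: 50.88
eef_pos: [627.2, 36.2, 310.0]
ee_rot: [0.004, -0.334, 0.943, -0.002]
force: [0.8, -0.4, 0.4]
grip_width: 0.699
time_s: 51.55
eef_pos: [566.5, 46.0, 323.1]
ee_rot: [-0.0, -0.333, 0.943, 0.0]
force: [0.3, -0.4, 0.8]
grip_width: 0.701
[566.53318575  46.03315721 323.09904213]
wrist (331, ((625.0344848632812, 36.17009353637695), 11.688688278198242), array([614.66228949,  24.62473492, 236.02384694]), array([633.8159227 ,  46.59808158, 243.84436971]))
0.67 [561.84336594 -24.02967236 187.        ]
(13749, array([504.45076655, -78.23362123]), array([621.571149  ,  33.76786154]))
zero-size array to reduction operation minimum which has no identity
0.65 [558.28695014 -25.68383365 187.        ]
(501, array([503.34736092, -76.13646003]), array([612.50811944,  32.7556926 ]))
scene (54, ((629.2860717773438, 39.241119384765625), 11.458291053771973), array([618.81784404,  28.30956493, 237.05244056]), array([637.62942295,  50.61584339, 243.63837263]))
0.87 [556.10189742 -22.89241421 187.        ]
(757, array([505.01426328, -76.1789655 ]), array([616.80288231,  35.69108509]))
```

View pics/w9.png

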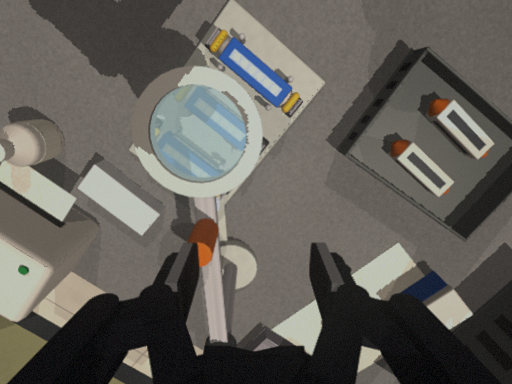

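The lens stands at about (560,-22) and the carrier's middle is (558,-19), so I nudge the lamp back a little.

```bash

python3 -m jog '[[[20,-3,0],[0,0,0],0.3],[[45,-8,0],[0,0,0],0.3],[[59.3,-10,0],[0,0,0],0.3],[[59.3,-10,0],[0,0,0],0.3],[[59.3,-10,-30],[0,0,0],0.3],[[59.3,-10,-60],[0,0,0],0.3],[[59.3,-10,-85],[0,0,0],0.3],[[59.3,-10,-98.5],[0,0,0],0.3]]'
python3 -m jog '[[[0,0,0],[0,0,0],0.5],[[0,0,0],[0,0,0],0.7],[[0,0,0],[0,0,0],1],[[0,0,0],[0,0,0],1],[[0,0,0],[0,0,0],1],[[0,0,0],[0,0,0],1],[[0,0,0],[0,0,0],1],[[0,0,0],[0,0,0],1]]'
python3 -m jog '[[[-0.4,0.4,0],[0,0,0],1],[[-0.8,0.9,0],[0,0,0],1],[[-1.2,1.4,0],[0,0,0],1],[[-1.6,1.8,0],[0,0,0],1],[[-1.6,1.8,0],[0,0,0],1],[[-1.6,1.8,0],[0,0,0],1],[[-1.6,1.8,0],[0,0,0],1],[[-1.6,1.8,0],[0,0,0],1]]'
python3 -m jog '[[[0,0,0],[0,0,0],0.7],[[0,0,0],[0,0,0],0.5],[[0,0,0],[0,0,0],0.3],[[0,0,0],[0,0,0],0.3],[[0,0,20],[0,0,0],0.3],[[0,0,50],[0,0,0],0.3],[[0,0,80],[0,0,0],0.3],[[0,0,80],[0,0,0],0.3]]'
python3 -m jog '[[[-10,0,5],[0,0,0],0.3],[[-30,5,15],[0,0,0],0.3],[[-50,10,20],[0,0,0],0.3],[[-60,10,20],[0,0,0],0.3],[[-60,10,20],[0,0,0],0.3],[[-60,10,20],[0,0,0],0.3],[[-60,10,20],[0,0,0],0.3],[[-60,10,20],[0,0,0],0.3]]'
python3 - <<'E'
from mag import *
print(sensors.sense()["eef_pos"])
for n in("wrist","scene"):
    c=capture(n)
    print(n,knob(c)[1])
    for r in place_of(c,"lens")[:1]: print(r["p"],at_h(c,r["centre"],187))
    print(lens(c)[1]+56)
E
```

```text
time_s: 52.52
eef_pos: [623.8, 36.5, 222.0]
ee_rot: [-0.002, -0.334, 0.943, 0.001]
force: [0.8, 0.0, -0.3]
grip_width: 0.701
time_s: 53.18
eef_pos: [625.7, 36.1, 227.0]
ee_rot: [0.001, -0.334, 0.943, -0.001]
force: [-2.0, -0.2, 5.6]
grip_width: 0.27
time_s: 53.85
eef_pos: [624.4, 37.6, 227.0]
ee_rot: [0.002, -0.333, 0.943, -0.001]
force: [0.8, -0.6, 5.7]
grip_width: 0.273
time_s: 54.52
eef_pos: [624.8, 38.0, 311.5]
ee_rot: [0.004, -0.334, 0.943, -0.002]
force: [-0.1, 0.1, 0.9]
grip_width: 0.701
time_s: 55.18
eef_pos: [564.2, 47.9, 324.6]
ee_rot: [-0.0, -0.334, 0.943, 0.0]
force: [0.6, -0.1, -0.2]
grip_width: 0.701
[564.23324588  47.85178937 324.59497925]
wrist ((624.2806396484375, 37.50221252441406), 11.796013832092285)
0.75 [559.32844451 -19.77701301 187.        ]
[557.96384692 -19.24848034]
scene ((627.2413940429688, 40.509029388427734), 10.825736045837402)
0.85 [557.44248787 -25.00942626 187.        ]
[558.19300264 -17.42352349]
```

```bash

python3 -m jog '[[[-30,20,20],[0,0,0],0.3],[[-60,40,30],[0,0,0],0.3],[[-90,70,30],[0,0,0],0.3],[[-110,100,30],[0,0,0],0.3],[[-120,130,30],[0,0,0],0.3],[[-130,150,30],[0,0,0],0.3],[[-130,160,30],[0,0,0],0.3],[[-130,160,30],[0,0,0],0.3]]'
python3 - <<'E'
from mag import *
a=capture("top")["color"];b=capture("scene")["color"]
cv2.imwrite("pics/fin.png",np.hstack([cv2.resize(a[90:290,80:400],(400,250)),cv2.resize(b[130:310,100:388],(400,250))]))
E
```

```text
time_s: 56.05
eef_pos: [433.6, 209.3, 355.2]
ee_rot: [0.0, -0.335, 0.942, 0.0]
force: [0.0, -0.4, 0.2]
grip_width: 0.695
```

View pics/fin.png

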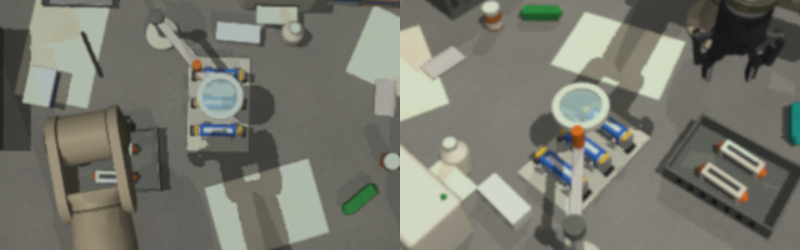

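The final picture shows the lens centred over the carrier at (219,95), three blue fulls in the bays, both empties flat in the tray and the bystanders where they were.

```bash
python3 -c "
from rig import ctrl
print(ctrl.finish_job())"
```

```text
the job is handed in; nothing more can be done
None
```

The job is done and handed in at about 56 s of robot time; no verdict came back.

- **Lamp cleared:** I swung it about 1.6 rad clear before touching the carrier.
- **Empties:** there were two, in bays 0 and 1. Both were pulled out and lie flat in the return tray.
- **Fulls:** all three were pressed into bays 0, 1 and 2. Their tops measured 54.6 to 54.8 mm against the 54 mm expected. The yellow noses showed over the cones, except that fingers hid part of two near-end noses in the last close look.
- **Lamp back:** the lens first stopped about 4 mm off centre, so I nudged it back. It then measured (558.0, -19.2) mm, against a carrier middle of about (558, -19) mm.

**Where checks disagreed:** the scene camera put the lens 2 to 6 mm off along y, depending on the method. I went with the wrist view, which was taken closest. The last picture showed the bystanders in view and the green and turquoise look-alikes unmoved, as far as I could tell by eye. I noticed no grip slip or knocked magazine during the run.

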